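Reset the capping-height selector slide

ROBOT

A 6-joint arm with a two-finger parallel gripper is mounted at the origin on a cart in front of the work surface, level with it; the furniture and walls round the work are solid. World frame = base frame: x ahead of the robot, y to its left, z up, the work surface at z = 0. Lengths are in mm, angles in rad, forces in N, time in s.
With the tool pointing down it reaches from about 300 to 775 mm from the base axis. Payload 14.6 kg.
Tool frame: the origin (TCP) lies on the centre line of the jaws, within the pads' length; the fingertips stand 11 mm ahead of it and the grasp point (between the pads) lies 8 mm behind it; x points along the fingers, y is the direction in which the jaws open and shut, and the axes are right-handed (so a half turn about x gives the same grasp; the last joint's range is limited). The gripper opens to 94 mm and grips with 3 to 60 N. Pads are 16 mm wide; open, the fingers measure 119 mm over their backs; the gripper's body (75 mm by 177 mm) begins 78 mm behind the grasp point.
Start: joints at [1.081, 0.3, 1.521, -0, 1.321, -0.067], TCP at [225.67, 501.56, 216.446] pointing down, gripper open.
Joint ranges: [-3.03, 3.03], [-0.79, 2.21], [0.23, 2.52], [-1.04, 4.18], [0, 3.07], [-2.55, 2.55]. Speed limits (rad/s): [2.22, 2.22, 2.57, 3.14, 3.14, 3.14].

INTERFACE

Orientations are given as [roll, pitch, yaw] about the fixed x, y, z axes, in that order (R = Rz(yaw) Ry(pitch) Rx(roll)).
In Python, from cell import manip gives the robot as it stands.
- The arm moves only by the shell command python3 -m handwheel 'ROWS' [OPENING] [FORCE]. ROWS is JSON, a list of rows, each a list of 2 entries, a list of its own where there are three numbers: the shift along the tool's x, y, z in mm, then the turn about the tool's x in rad. In form: [[[x, y, z], spin], ...]. A call has exactly 10 rows; each row shifts and turns the commanded pose from where the row before left it, along the tool's axes as they then stand; what a row does not reach is not made up. A row lasts 1/8 s, in which the tool goes at most 62.5 mm and 10.7 degrees, less where a joint would pass 70% of its speed; a pose out of reach is approached as far as the arm can. A call with a gripper value outside its range is refused whole. OPENING is the closure in counts, from 0 (fully open) to 255 (shut), set as the call begins (- or left out, the last holds). The fingers move at their own pace and stop on an object; FORCE is the grip in N (left out, the last holds). Time passes only in rows, so rows that do not move let the fingers close, or fill a call up. It gives the time, the measured TCP pose, the force and the opening at its end, in the units of the state.
- manip.read_state(): the state, without advancing time (a new reading comes with each control period).
- manip.camera(name): name is "scene" or "top" or "wrist"; returns a dict with "pixels" (480x640x3 uint8, red, green, blue), "z_map" (480x640 float32, mm along the optical axis (not along the pixel's ray), 0 where there is no reading), "mtx" (3x3 intrinsics, pixels), "k1" (the pictures are not rectified: a ray, as slopes to the right and down, at radius r is drawn at 1 + k1 r^2 times it, then the intrinsics apply), "xyz" and "orientation" of the camera in the world. Camera axes: x right, y up, looking along -z (the intrinsics and any distortion apply to the point x, -y, -z); pixel columns grow to the right and rows downward; lengths in mm; the calibration is good to about 2 mm. A picture is of the moment at which its call begins.
- manip.sign_off(): hands the job in, once; it reports no verdict.
Trained networks look in the newest picture that a camera, given by its name, has taken for a name from the list of things; names that differ only in an ending like _2 or _b are one class to them, and where a whole thing is asked for, a point or a joint stands for the part that bears it (a point fixed in the world has none). Each returns a list of dicts, best first, with "confidence" (0 to 1); they miss things now and then, are a little off and sometimes report something else, mostly with a low value. They report only what shows in the picture. A call takes as long as a camera call. They do not tell look-alikes from the thing itself.
- manip.cut_out(target, camera): "region" (480x640 bool, what is visible of it) and "centre" ([column, row] in pixels, amid what is visible of it).
The state is a dict: "clock": time; "joints": joint angles; "qd": joint speeds; "effort": joint torques, N m; "eef_pos": TCP position; "eef_rot": TCP orientation; "wrist_force": force on the tool from outside, world axes, zero at the start; "moment": the same for the moment, N m; "finger_gap": finger opening in mm.
Only numpy, scipy, OpenCV 4.12 (cv2) and the standard library are available. Lean on these libraries where they do the work, as an engineer would, in place of code of your own. Each camera call takes 0.05 s, during which the arm holds its last target. There are 200 camera calls.

TASK

Set the capping-height selector for the next batch: lift the slide with the square black knob out of its parking notch beside the end post, and lower it into the rail notch in front of the green marker, square on the rail and fully home. The end post and the scale plate leave room for fingers in one direction only at each place, so on the way put the slide down upright, on the bare middle of the rail or on the table, let go of it, and take the knob by its other two sides. Leave the bottles, spray bottles and vials where they stand.

Things in the scene. Friction and masses are not known exactly. Their poses are not given: they have to be found in the camera images.
- rail: fixed selector rail: grey base plate 90 (x) x 290 (y) x 5 mm with an aluminium bar 24 mm wide (x -12 to 12), y -135 to 130, top at z = 30. Origin: underside centre, on the table; y runs along the bar (to the robot's left, turned up to 0.35 rad), x across it away from the robot, z up. Three notches across the bar, 20.5 mm wide along y, 14 deep, at y = -105 (parking), 40 and 100 (setting)
- bay (a point): centre of the parking notch, at the height of the bar's top (30 mm above the table)
- middle (a point): middle of the plain, flat stretch of the bar (rail y -90 to 25), on its top, 30 mm above the table, 75 mm from the parking notch
- end_post (a point): top centre of the dark steel post beside the parking notch: 36 (x) x 10 (y) mm, top 74 mm above the table; its face stands 7 mm from the knob of a slide in the parking notch (rail y -127)
- scale_plate (a point): top centre of the white upright plate with black ticks behind both setting notches: 4 mm thick (x 23 to 27), rail y 15 to 130, top 72 mm above the table; it stands 8 mm from the knob of a slide in these notches
- slide: loose steel saddle with a square black knob, about 180 g, astride the bar. Origin: centre, level with the feet of its legs; axes along the rail's at the start, z up; a half turn about z makes no difference. Saddle plate 39 (x) x 32 (y) mm, z 22 to 30. Origin height above the table: 8 mm when home in a notch (as at the start), 20 when standing on the plain bar, 0 on the table; stable in all three
- slide_tongue (a point): centre of the underside of the slide's tongue, 10 mm above the slide's origin. The tongue is 16 mm thick (y) and reaches 12 mm below the saddle plate; either side of it a leg (x 14.5 to 19.5, 32 mm long in y, 22 mm high) straddles the bar with 2.5 mm play. Plate underside rests on the bar's top when home
- slide_knob (a point): point on the axis of the square knob (30 x 30 mm, 30 to 70 mm above the slide's origin), 55 mm above the slide's origin: a good height to grip, 15 mm below the knob's top and 25 mm above the saddle plate
- green_marker: fixed green plastic clip 10 x 28 x 12 mm on the top edge of the scale plate, behind the notch that the slide must go to (either of the two setting notches). Origin: underside centre, 70 mm above the table; axes as the rail's
- green_notch (a point): centre of the notch in front of the green marker, at the height of the bar's top (30 mm above the table)
- red_marker: fixed red clip, the same, behind the other setting notch (not wanted). Origin: underside centre
- nasal_spray_16: loose spray bottle, 30 mm wide, 118 mm tall, dark with a white pump, on the brown tray; origin: underside centre
- nasal_spray_17: loose spray bottle like the other, beside it on the brown tray; origin: underside centre
- vials: loose bundle of ten crimped vials with a yellow band, 103 x 71 x 46 mm, on the robot's side of the rail; origin: underside centre
- dropper_a: loose small amber dropper bottle, 30 mm wide, 92 mm tall, behind the rail; origin: underside centre
- dropper_b: loose small amber dropper bottle, 30 mm wide, 92 mm tall, on the robot's side of the rail; origin: underside centre
- amber: loose amber glass bottle with white cap, 66 mm wide, 155 mm tall, to the right of the rail; origin: underside centre
Mind the look-alikes: they are no part of the job. There is more than one size of the slide; the job needs the larger.

How it is judged:
By the outcome, as a careful person would: the job done as asked, in the order asked, and still so for the second after the job is handed in, with the robot touching nothing.
It also fails if it takes over 48 s, if anything falls off the work surface, if the arm or the gripper's body presses on something with over 40 N, if the wrist force passes 120 N, or if a joint passes its speed limit or range.

## Working session

There is one attempt and no reset: what is moved stays moved. The work goes in short steps, Python scripts to look and compute and a shell command to move; the robot and the scene stay as the last step left them, time stands still between calls to the robot, and variables do not carry over. Pictures are saved under pics/ and viewed, about 8 in all and at most 12, crops included, and the job is handed in when it is done.

```bash
mkdir -p pics; ls
cat > h.py <<'E'
import numpy as np, cv2
from scipy.spatial.transform import Rotation as R
from cell import manip
def world(c,uv,z=None,plane=None):
    K=np.array(c["mtx"]);k=c["k1"]
    uv=np.atleast_2d(np.array(uv,float))
    p=cv2.undistortPoints(uv.reshape(-1,1,2),K,np.array([k,0,0,0.])).reshape(-1,2)
    d=np.c_[p[:,0],-p[:,1],-np.ones(len(p))]
    Rm=R.from_euler('xyz',c["orientation"]).as_matrix(); o=np.array(c["xyz"])
    dw=d@Rm.T
    if plane is not None: s=(plane-o[2])/dw[:,2]
    else:
        z=c["z_map"][uv[:,1].round().astype(int),uv[:,0].round().astype(int)] if z is None else z
        s=z
    return o+dw*np.reshape(s,(-1,1))
def project(c,P):
    Rm=R.from_euler('xyz',c["orientation"]).as_matrix()
    q=(np.atleast_2d(P)-np.array(c["xyz"]))@Rm
    a=np.c_[q[:,0],-q[:,1]]/-q[:,2:3]
    a=a*(1+c["k1"]*(a**2).sum(1,keepdims=True)); K=np.array(c["mtx"])
    return a*[K[0,0],K[1,1]]+[K[0,2],K[1,2]]
def allworld(c):
    v,u=np.nonzero(c["z_map"]>0); return u,v,world(c,np.c_[u,v])
def save(c,n): cv2.imwrite(f"pics/{n}.png",c["pixels"][:,:,::-1])
E
python3 - <<'E'
from h import *
print(manip.read_state())
for n in("top","scene"):
    c=manip.camera(n);save(c,n+"0");print(n,c["xyz"],c["orientation"],c["mtx"],c["k1"])
    for t in("slide","slide_knob","green_marker","red_marker","rail"):
        for r in manip.cut_out(t,n):
            m=r["region"];v,u=np.nonzero(m&(c["z_map"]>0))
            w=world(c,np.c_[u,v]) if len(u) else np.zeros((1,3))
            print(t,round(r["confidence"],2),np.round(r["centre"]),m.sum(),np.median(w,0).round(),np.percentile(w,95,axis=0).round())
E
```

```text
pics
{'clock': 0.0, 'joints': array([ 1.08140396e+00,  3.00450325e-01,  1.52155463e+00, -7.40628528e-06,
        1.32072282e+00, -6.65915831e-02]), 'qd': array([-0.0002473 ,  0.00055611,  0.0016613 , -0.00110319, -0.00274783,
        0.00042097]), 'effort': array([-6.93408697e-05, -5.31815815e+01, -3.52742743e+01,  7.08748936e-02,
        2.43919948e-02, -8.90864521e-05]), 'eef_pos': array([225.55839467, 501.35155083, 215.90891376]), 'eef_rot': array([-1.63106815,  1.56966118, -2.0538671 ]), 'wrist_force': array([ 0.79002955, -0.55184548,  0.17184978]), 'moment': array([2.08539941e-02, 9.49365996e-05, 3.15694338e-02]), 'finger_gap': 94.13908220794102}
top [448.39145399 -41.21775298 925.53412702] [ 0.10569972 -0.00207038 -1.55861138] [[468.59499769   0.         315.34277275]
 [  0.         468.59499769 236.20029318]
 [  0.           0.           1.        ]] -0.04514107969054525
slide 0.8 [379. 248.] 409 [ 516. -160.   76.] [ 533. -148.   79.]
slide 0.74 [404. 301.] 237 [ 419. -215.   51.] [ 432. -204.   55.]
slide 0.4 [321. 248.] 6160 [521. -55.   6.] [565.  72.  40.]
slide_knob 0.8 
[... 517 characters left out ...]
     1.        ]] -0.13385020172956574
slide 0.9 [356. 285.] 605 [ 506. -165.   59.] [ 529. -147.   79.]
slide 0.71 [348. 343.] 384 [ 413. -221.   38.] [ 427. -206.   54.]
slide 0.59 [494. 293.] 2087 [ 642. -372.   90.] [ 667. -342.  154.]
slide_knob 0.8 [348. 341.] 338 [ 412. -221.   39.] [ 425. -207.   54.]
slide_knob 0.77 [358. 287.] 595 [ 506. -165.   60.] [ 530. -148.   79.]
green_marker 0.46 [297. 220.] 53 [554.  36.  80.] [559.  49.  84.]
red_marker 0.5 [317. 233.] 108 [552. -21.  78.] [622.  32.  84.]
rail 0.92 [320. 266.] 4602 [517. -51.  14.] [557.  63.  64.]
rail 0.65 [317. 234.] 89 [551. -23.  79.] [558.  -8.  84.]
rail 0.29 [357. 286.] 580 [ 506. -165.   60.] [ 530. -148.   79.]
```

Run:
```python
from h import *
for n,(x0,x1,y0,y1) in {"top":(180,460,150,350),"scene":(200,520,150,390)}.items():
    im=cv2.imread(f"pics/{n}0.png")[y0:y1,x0:x1]
    im=cv2.resize(im,None,fx=2.5,fy=2.5,interpolation=cv2.INTER_CUBIC);cv2.imwrite(f"pics/{n}0c.png",im)
c=manip.camera("top");u,v,w=allworld(c)
# saddle etc: bar top fit
m=(w[:,2]>24)&(w[:,2]<35)&(abs(w[:,0]-515)<60)&(w[:,1]>-230)&(w[:,1]<120)
p=w[m];print(len(p),np.median(p[:,2]))
m=(w[:,2]>70)&(w[:,2]<90)&(abs(w[:,0]-520)<70)&(w[:,1]>-230)&(w[:,1]<120)
q=w[m]
b=np.zeros((140,350),np.uint8)
np.save("top.npy",w[(abs(w[:,0]-515)<100)&(w[:,1]>-260)&(w[:,1]<150)])
# table height check
t=w[(w[:,2]<12)&(w[:,2]>-12)];print("table",np.percentile(t[:,2],[5,50,95]))
# bar line
for it in range(3):
    f=np.polyfit(p[:,1],p[:,0],1);r=p[:,0]-np.polyval(f,p[:,1]);p=p[abs(r)<15];print(f,r.std(),len(p))
print("knobtop", [ (r["confidence"],) for r in manip.cut_out("slide_knob","top")])
for lo,hi,a in((74,84,q),):
    k=a[(a[:,1]<-120)];print(k.mean(0),k.min(0),k.max(0),len(k), cv2.minAreaRect(k[:,:2].astype(np.float32)))
    k=a[(a[:,1]>-60)];print(cv2.minAreaRect(k[:,:2].astype(np.float32)))
```

```text
1266 29.6011273835378
table [-3.35648882 -0.21423352  4.07948855]
[5.97465809e-02 5.26721478e+02] 12.605076434461582 1185
[5.97682990e-02 5.27469999e+02] 7.06038563202859 1184
[5.93553610e-02 5.27461756e+02] 7.049121264708744 1184
knobtop [(0.7,), (0.6,)]
[ 518.22148554 -170.55356622   76.28716929] [ 498.95528441 -195.54250484   70.21767711] [ 533.78827191 -147.56692064   81.93507029] 378 ((516.3589477539062, -171.55213928222656), (34.82688903808594, 47.98219299316406), 0.03843171149492264)
((553.4285278320312, 12.938529968261719), (112.17012786865234, 10.37489128112793), 86.74969482421875)
```

View pics/top0c.png

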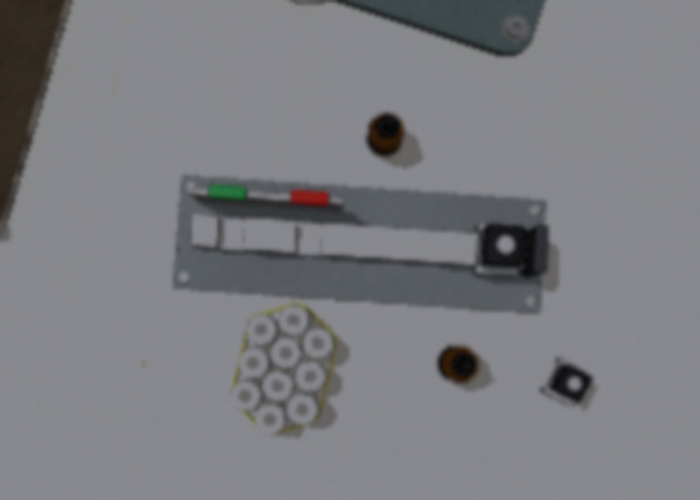

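View pics/scene0c.png

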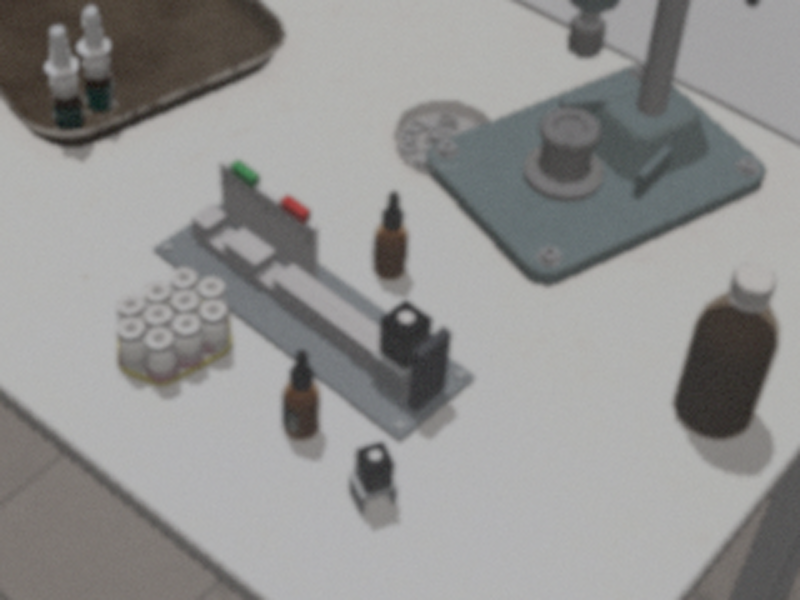

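The top view shows the rail running left to right. Green is behind the leftmost notch (rail y=100) and red behind y=40. The larger slide is parked at full pixel (382,248) beside the post, and the small look-alike stands alone at (408,302). Next I'll refine the rail pose from the base-plate corners, the clips and the depth.

```bash
cat >> h.py <<'E'
def tool():
    s=manip.read_state();return s,np.array(s["eef_pos"]),R.from_euler('xyz',s["eef_rot"]).as_matrix()
def delta(target,ydir):
    """tool-frame shift and spin so TCP goes to target with jaws along world angle ydir"""
    s,p,M=tool();d=M.T@(np.array(target)-p)
    a=np.arctan2(M[1,1],M[0,1]); spin=(ydir-a+np.pi/2)%np.pi-np.pi/2  # world yaw change
    spin=-spin  # tool x points down
    print("shift",d.round(1),"spin",round(spin,3),"q6",round(s["joints"][5],2),"pos",p.round(1),"jawang",round(a,3),"gap",round(s["finger_gap"],1),"t",round(s["clock"],2),"F",np.round(s["wrist_force"],1))
E
python3 - <<'E'
from h import *
from scipy.optimize import least_squares
c=manip.camera("top");im=c["pixels"]
cor=np.array([[183,178],[546,202],[541,312],[175,288]])/2.5+[180,150]
P=world(c,cor,plane=5);print("corners",P.round(1)[:,:2]);ctr=P.mean(0)
e=np.diff(np.r_[P,P[:1]],axis=0);print(np.linalg.norm(e,axis=1).round(1))
yaws=[np.arctan2(-(P[0]-P[1])[0],(P[0]-P[1])[1]),np.arctan2(-(P[3]-P[2])[0],(P[3]-P[2])[1])];print("yaw",yaws,"ctr",ctr)
hsv=cv2.cvtColor(im,cv2.COLOR_RGB2HSV)
for nm,h in(("g",(45,85)),("r",None)):
    H=hsv[...,0];m=(hsv[...,1]>110)&(hsv[...,2]>60)
    m&=((H>h[0])&(H<h[1])) if h else ((H<6)|(H>172))
    m[:200]=0;m[260:]=0;v,u=np.nonzero(m);print(nm,len(u),world(c,[[u.mean(),v.mean()]],plane=81).round(1))
for n in("slide_knob","dropper_b"):
  for r in manip.cut_out(n,"top")[:2]:print(n,world(c,[r["centre"]]).round(1))
v,u=np.nonzero((im.max(2)<60)); s=(u>365)&(u<402)&(v>235)&(v<262)
w=world(c,np.c_[u[s],v[s]]);k=w[w[:,2]>74];print("knob",k[:,:2].min(0),k[:,:2].max(0))
# white dot on knob
s=np.zeros(im.shape[:2],bool);s[240:256,374:390]=1;v,u=np.nonzero(s&(im.min(2)>130));print("dot",len(u),world(c,[[u.mean(),v.mean()]],plane=78).round(1))
for t in yaws:
    M=R.from_euler('z',t).as_matrix()
    for q in((0,-105,30),(0,100,30),(25,100,81),(25,40,81)):print(q,(ctr*[1,1,0]+M@np.array(q)).round(1))
delta([517,-160,150],0.0)
E
```

```text
corners [[ 574.5   81.7]
 [ 558.9 -206.4]
 [ 471.9 -201.9]
 [ 487.2   85.7]]
[288.5  87.1 288.   87.3]
yaw [np.float64(-0.05405625208540372), np.float64(-0.053236012311802104)] ctr [523.10474815 -60.22596309   5.        ]
g 74 [[554.8  39.7  81. ]]
r 88 [[551.3 -19.3  81. ]]
slide_knob [[ 516.6 -152.6   78.6]]
slide_knob [[ 425.6 -216.1   53.5]]
dropper_b [[602.3 -74.1  66.1]]
dropper_b [[ 436.4 -131.    67.6]]
knob [ 448.39145399 -193.02165473] [533.29464557 -41.21775298]
dot 10 [[ 519.7 -163.2   78. ]]
(0, -105, 30) [ 517.4 -165.1   30. ]
(0, 100, 30) [528.5  39.6  30. ]
(25, 100, 81) [553.5  38.3  81. ]
(25, 40, 81) [550.2 -21.6  81. ]
(0, -105, 30) [ 517.5 -165.1   30. ]
(0, 100, 30) [528.4  39.6  30. ]
(25, 100, 81) [553.4  38.3  81. ]
(25, 40, 81) [550.2 -21.6  81. ]
shift [  66.5 -483.8  537.1] spin 1.148 q6 -0.07 pos [225.7 501.6 216.5] jawang 1.148 gap 94.0 t 0.85 F [ 0.2 -0.1  0.2]
```

```bash
python3 -m handwheel '[[[0,-37.4,41.5],0],[[0,-37.4,41.5],0],[[0,-37.4,41.5],0],[[0,-37.4,41.5],0],[[0,-37.4,41.5],0],[[0,-37.4,41.5],0],[[0,-37.4,41.5],0],[[0,-37.4,41.5],0],[[0,-37.4,41.5],0],[[0,-37.4,41.5],0]]' 60
python3 -m handwheel '[[[0,-37.4,41.5],0],[[0,-37.4,41.5],0],[[0,-37.4,41.5],0],[[0,0,0],0.172],[[0,0,0],0.172],[[0,0,0],0.172],[[0,0,0],0.172],[[0,0,0],0.172],[[0,0,0],0.172],[[0,0,0],0.172]]'
python3 - <<'E'
from h import *
c=manip.camera("wrist");save(c,"w1");print(c["xyz"],c["orientation"],c["mtx"][0],c["k1"])
delta([518.5,-164,120],-0.055)
E
```

```text
clock: 2.1
eef_pos: [451.2, -11.7, 216.7]
eef_rot: [0.411, 1.57, -0.012]
wrist_force: [0.3, 0.9, -0.4]
finger_gap: 71.8
clock: 3.35
eef_pos: [518.2, -163.2, 216.4]
eef_rot: [-2.003, 1.571, 2.648]
wrist_force: [0.4, 0.7, -0.1]
finger_gap: 72.0
[523.80894033 -92.01025924 384.48420434] [-0.248445   -0.0005898  -0.06196562] [408.04577816   0.         319.76750185] -0.07140028260897659
shift [96.5  0.4  0.8] spin -0.015 q6 -0.3 pos [ 518.2 -163.2  216.5] jawang -0.07 gap 72.0 t 3.4 F [0.4 0.6 0.6]
```

View pics/w1.png

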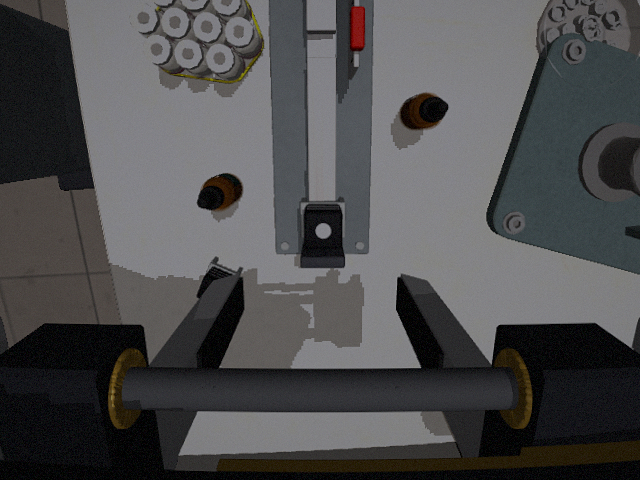

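The wrist view shows the parked slide: knob top with white dot at (323,231), post just below it at (323,258), base-plate lower corners at (276,253) and (369,254). The fingers straddle it.

Run:
```python
from h import *
c=manip.camera("wrist");g=cv2.cvtColor(c["pixels"],cv2.COLOR_RGB2GRAY).astype(float)
s=np.zeros(g.shape,bool);s[218:243,310:336]=1;v,u=np.nonzero(s&(g>120));print("dot",len(u),u.mean(),v.mean(),world(c,[[u.mean(),v.mean()]],plane=78).round(1))
u,v,w=allworld(c);k=(w[:,2]>72)&(w[:,2]<84)&(abs(w[:,0]-518)<40)&(abs(w[:,1]+165)<40);print(w[k].min(0).round(1),w[k].max(0).round(1),np.median(w[k],0).round(1))
# bar edges per row: gradient
gb=cv2.GaussianBlur(g,(3,3),0);gx=np.gradient(gb,axis=1)
L=[];Rr=[]
for r in range(50,190,5):
    a=gx[r,295:318];b=gx[r,327:348];L.append((295+a.argmax(),r));Rr.append((327+b.argmin(),r))
A=world(c,L,plane=30);B=world(c,Rr,plane=30)
for X in(A,B):
    f=np.polyfit(X[:,1],X[:,0],1);k=abs(X[:,0]-np.polyval(f,X[:,1]))<1.5;f=np.polyfit(X[k,1],X[k,0],1);print("edge",f,k.sum(),np.polyval(f,[-165,-95,40]).round(1))
print("corners",world(c,[[276,253],[369,254],[272,5],[373,5]],plane=5).round(1))
```

```text
dot 160 322.725 230.38125 [[ 521.9 -162.2   78. ]]
[ 501.8 -194.6   72. ] [ 537.3 -146.2   80.2] [ 521.4 -165.9   77.2]
edge [5.72776983e-02 5.19203492e+02] 28 [509.8 513.8 521.5]
edge [5.99545403e-02 5.42387422e+02] 28 [532.5 536.7 544.8]
corners [[ 474.7 -198.2    5. ]
 [ 564.5 -205.5    5. ]
 [ 491.7   21.9    5. ]
 [ 578.    15.8    5. ]]
```

```bash
python3 -m handwheel '[[[10,1.8,0.2],-0.012],[[30,0,0],0],[[30,0,0],0],[[30,0,0],0],[[25,0,0],0],[[16,0,0],0],[[10,0,0],0],[[7,0,0],0],[[3.5,0,0],0],[[0,0,0],0]]'
python3 -m handwheel '[[[0,0,0],0],[[0,0,0],0],[[0,0,0],0],[[0,0,0],0],[[0,0,0],0],[[0,0,0],0],[[0,0,0],0],[[0,0,0],0],[[0,0,0],0],[[0,0,0],0]]' 255 25
python3 -c "
from h import *
c=manip.camera('wrist');save(c,'w2');delta([520,-163.5,55],-0.058);print(manip.read_state()['moment'])"
```

```text
clock: 4.7
eef_pos: [520.1, -163.5, 55.1]
eef_rot: [1.313, 1.57, -0.302]
wrist_force: [-0.2, 0.0, -0.1]
finger_gap: 71.8
clock: 5.95
eef_pos: [520.0, -163.5, 55.0]
eef_rot: [1.14, 1.571, -0.475]
wrist_force: [0.8, 0.2, 1.0]
finger_gap: 30.0
shift [-0.  0.  0.] spin 0.014 q6 -0.33 pos [ 520.  -163.5   55. ] jawang -0.044 gap 29.8 t 6.0 F [-0.1 -0.6  0.6]
[-0.03928239  0.04484576 -0.02100225]
```

```bash
python3 -m handwheel '[[[-5,0,0],0],[[-10,0,0],0],[[-12,0,0],0],[[0,0,-10],0],[[0,0,-18],0],[[0,0,-20],0],[[0,0,-17],0],[[0,0,-10],0],[[0,0,0],0],[[0,0,0],0]]'
python3 -c "
from h import *
c=manip.camera('wrist');save(c,'w3');c=manip.camera('scene');save(c,'s3');cv2.imwrite('pics/s3c.png',cv2.resize(c['pixels'][150:390,200:520,::-1],None,fx=2,fy=2))
delta([520,-163.5,55],-0.058)"
python3 -m handwheel '[[[5,0,0],0],[[5,0,0],0],[[3,0,0],0],[[1.5,0,0],0],[[0.5,0,0],0],[[0,0,0],0],[[0,0,0],0],[[0,0,0],0],[[0,0,0],0],[[0,0,0],0]]'
```

```text
clock: 7.25
eef_pos: [523.3, -88.9, 81.9]
eef_rot: [-0.023, 1.571, -1.638]
wrist_force: [0.5, -0.3, -0.7]
finger_gap: 29.8
shift [26.9  0.1 74.5] spin 0.013 q6 -0.19 pos [523.2 -89.   81.9] jawang -0.045 gap 29.8 t 7.35 F [-0.4  0.1 -2.2]
clock: 8.6
eef_pos: [523.3, -88.6, 67.0]
eef_rot: [1.326, 1.571, -0.289]
wrist_force: [0.7, 0.1, -1.4]
finger_gap: 29.8
```

View pics/s3c.png

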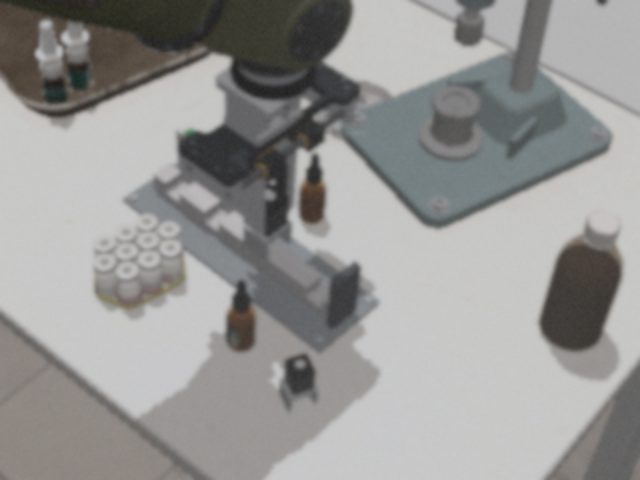

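```bash
python3 -m handwheel '[[[0.5,0,0],0],[[0,0,0],0],[[0,0,0],0],[[0,0,0],0],[[0,0,0],0],[[0,0,0],0],[[0,0,0],0],[[0,0,0],0],[[0,0,0],0],[[0,0,0],0]]' 60
python3 -m handwheel '[[[-15,0,0],0],[[-40,0,0],0],[[-45,0,0],0],[[0,0,0],0],[[0,0,0],0],[[0,0,0],0],[[0,0,0],0],[[0,0,0],0],[[0,0,0],0],[[0,0,0],0]]'
python3 - <<'E'
from h import *
c=manip.camera("wrist");save(c,"w4");g=cv2.cvtColor(c["pixels"],cv2.COLOR_RGB2GRAY)
u,v,w=allworld(c);k=(w[:,2]>84)&(w[:,2]<97)&(abs(w[:,0]-523)<30)&(abs(w[:,1]+89)<35);print(w[k].min(0).round(1),w[k].max(0).round(1),np.median(w[k],0).round(1))
print(project(c,[[523.3,-88.6,90]]))
J=[];
for i in range(8):
    s=manip.read_state();M=R.from_euler('xyz',s["eef_rot"]).as_matrix();J.append(np.arctan2(M[1,1],M[0,1]))
print(J);delta([523.3,-88.6,67],-0.058)
E
```

```text
clock: 9.85
eef_pos: [523.2, -88.6, 66.5]
eef_rot: [-3.028, 1.571, 1.641]
wrist_force: [-0.3, -0.1, -0.1]
finger_gap: 72.2
clock: 11.1
eef_pos: [523.2, -88.6, 166.4]
eef_rot: [-1.524, 1.571, -3.139]
wrist_force: [0.2, 0.6, -1.0]
finger_gap: 71.7
[ 509.  -102.3   84. ] [539.8 -71.4  92.3] [524.6 -85.7  89.6]
[[317.67471444 254.49882098]]
[np.float64(-0.043979169802545036), np.float64(-0.043979169802545036), np.float64(-0.043979169802545036), np.float64(-0.043979169802545036), np.float64(-0.043979169802545036), np.float64(-0.043979169802545036), np.float64(-0.043979169802545036), np.float64(-0.043979169802545036)]
shift [99.4  0.   0. ] spin 0.014 q6 -0.19 pos [523.3 -88.6 166.4] jawang -0.044 gap 71.8 t 11.15 F [-0.8 -1.3 -0.8]
```

View pics/w4.png

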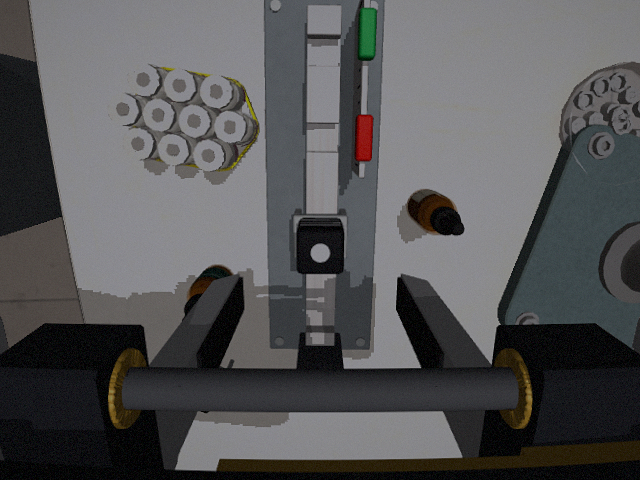

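The slide stands upright and free on the plain bar, with the knob dot at (320,253). The green notch is at rows ~38-67, column 323, and the red notch at rows ~123-152. I'll measure the notch relative to the knob in this picture so the camera bias cancels.

Run:
```python
from h import *
im=cv2.imread("pics/w4.png");cv2.imwrite("pics/w4c.png",cv2.resize(im[0:160,260:400],None,fx=5,fy=3.75*1,interpolation=cv2.INTER_CUBIC))
c=manip.camera("wrist");g=cv2.cvtColor(c["pixels"],cv2.COLOR_RGB2GRAY).astype(float)
s=np.zeros(g.shape,bool);s[241:266,308:333]=1;v,u=np.nonzero(s&(g>130));print("dot",len(u),u.mean(),v.mean(),world(c,[[u.mean(),v.mean()]],plane=90).round(1))
gb=cv2.GaussianBlur(g,(3,3),0);gx=np.gradient(gb,axis=1)
L=[];Rr=[]
for r in list(range(72,118,3))+list(range(158,200,3)):
    L.append((296+gx[r,296:316].argmax(),r));Rr.append((330+gx[r,330:350].argmin(),r))
for P in(L,Rr):
    X=world(c,P,plane=30);f=np.polyfit(X[:,1],X[:,0],1);k=abs(X[:,0]-np.polyval(f,X[:,1]))<1;f=np.polyfit(X[k,1],X[k,0],1);print("edge",f,k.sum(),np.polyval(f,[-165,-88,40]).round(1))
print("col322",g[0:160,315:330].mean(1).round().astype(int).tolist())
for r in(6,37,67,123,153):print(r,world(c,[[323,r]],plane=30).round(1))
```

```text
dot 247 319.6923076923077 252.56275303643724 [[524.6 -87.4  90. ]]
edge [5.69573657e-02 5.18896544e+02] 30 [509.5 513.9 521.2]
edge [5.03441859e-02 5.42254221e+02] 30 [533.9 537.8 544.3]
col322 [90, 90, 90, 89, 83, 117, 135, 135, 134, 134, 134, 135, 135, 135, 135, 135, 134, 135, 136, 135, 135, 135, 136, 135, 136, 135, 135, 136, 136, 135, 136, 136, 138, 125, 80, 40, 36, 37, 32, 89, 91, 89, 91, 90, 89, 97, 126, 138, 137, 137, 137, 137, 137, 137, 138, 137, 138, 137, 137, 137, 137, 137, 137, 137, 138, 134, 128, 139, 139, 138, 138, 138, 138, 138, 138, 138, 138, 138, 138, 138, 138, 139, 138, 138, 139, 139, 138, 138, 139, 139, 138, 140, 138, 139, 139, 139, 138, 139, 140, 139, 139, 139, 138, 139, 140, 139, 139, 139, 139, 139, 139, 140, 140, 139, 140, 139, 139, 140, 140, 139, 140, 143, 108, 51, 94, 93, 93, 92, 90, 143, 140, 139, 139, 139, 140, 138, 139, 139, 139, 139, 139, 139, 139, 139, 138, 139, 138, 138, 138, 140, 133, 106, 110, 141, 141, 140, 140, 140, 140, 139]
6 [[533.9  71.   30. ]]
37 [[533.1  50.7  30. ]]
67 [[532.2  30.8  30. ]]
123 [[530.6  -7.7  30. ]]
153 [[529.7 -29.   30. ]]
```

View pics/w4c.png

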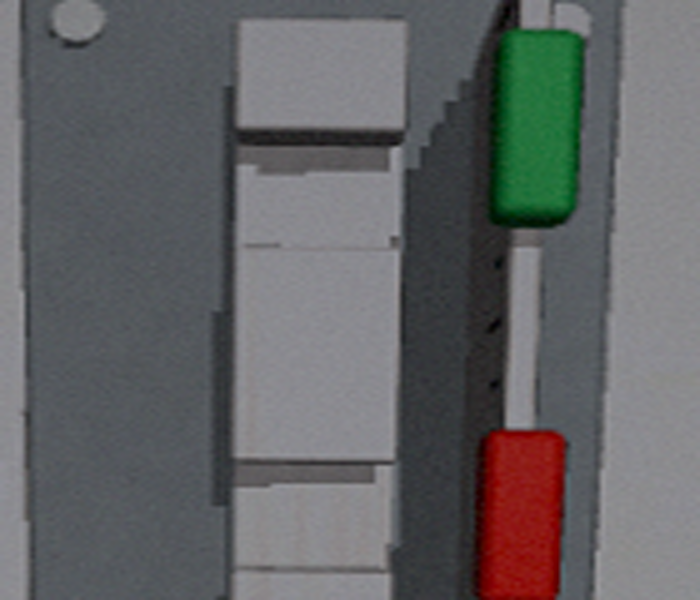

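```bash
python3 -m handwheel '[[[0,0,0],-0.1733],[[0,0,0],-0.1733],[[0,0,0],-0.1733],[[0,0,0],-0.1733],[[0,0,0],-0.1733],[[0,0,0],-0.1733],[[0,0,0],-0.1733],[[0,0,0],-0.1733],[[0,0,0],-0.1733],[[0,0,0],0]]'
python3 -c "
from h import *
delta([523.3,-88.2,67],-0.055+np.pi/2)"
```

```text
clock: 12.45
eef_pos: [523.3, -88.6, 166.5]
eef_rot: [-1.076, 1.571, -1.132]
wrist_force: [0.4, 0.3, -0.3]
finger_gap: 72.0
shift [99.5  0.4  0. ] spin -0.001 q6 -1.75 pos [523.3 -88.6 166.5] jawang 1.515 gap 72.0 t 12.45 F [ 0.4  0.3 -0.3]
```

```bash
python3 -m handwheel '[[[10,0.4,0],0],[[20,0,0],0],[[20,0,0],0],[[20,0,0],0],[[15,0,0],0],[[8,0,0],0],[[4,0,0],0],[[2.5,0,0],0],[[0,0,0],0],[[0,0,0],0]]'
python3 -m handwheel '[[[0,0,0],0],[[0,0,0],0],[[0,0,0],0],[[0,0,0],0],[[0,0,0],0],[[0,0,0],0],[[0,0,0],0],[[0,0,0],0],[[0,0,0],0],[[0,0,0],0]]' 255 25
python3 -m handwheel '[[[-3,0,0],0],[[-8,0,0],0],[[-10,0,0],0],[[0,0,0],0],[[0,0,0],0],[[0,0,0],0],[[0,0,0],0],[[0,0,0],0],[[0,0,0],0],[[0,0,0],0]]'
python3 - <<'E'
from h import *
c=manip.camera("wrist");save(c,"w5")
c=manip.camera("top");save(c,"t5");g=cv2.cvtColor(c["pixels"],cv2.COLOR_RGB2GRAY)
delta([531.5,41.5,88],-0.055+np.pi/2)
E
```

```text
clock: 13.7
eef_pos: [523.4, -88.2, 67.3]
eef_rot: [-0.19, 1.57, -0.245]
wrist_force: [0.4, 0.3, -0.2]
finger_gap: 71.6
clock: 14.95
eef_pos: [523.3, -88.2, 67.0]
eef_rot: [0.118, 1.571, 0.062]
wrist_force: [-0.5, -0.4, -0.1]
finger_gap: 29.6
clock: 16.2
eef_pos: [523.3, -88.2, 87.9]
eef_rot: [1.098, 1.571, 1.043]
wrist_force: [-0.2, 0.2, -0.6]
finger_gap: 29.9
shift [ -0.  129.9   1.1] spin -0.0 q6 -1.75 pos [523.3 -88.2  88. ] jawang 1.516 gap 30.0 t 16.3 F [ 0.7 -1.3 -1.5]
```

View pics/w5.png

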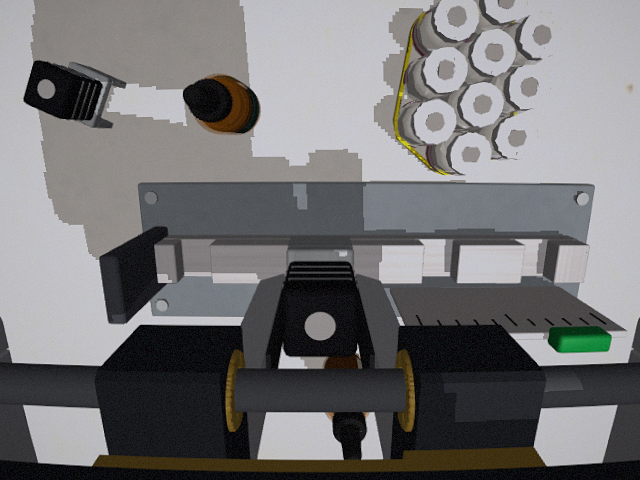

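Now the slide is held by its other two sides and lifted clear. The dot is at (320,325), the green clip at (580,340), and the green notch lies between the bar blocks at about columns 523-548, row 260.

Run:
```python
from h import *
c=manip.camera("wrist");g=cv2.cvtColor(c["pixels"],cv2.COLOR_RGB2GRAY).astype(float)
s=np.zeros(g.shape,bool);s[308:344,302:340]=1;v,u=np.nonzero(s&(g>110));print("dot",len(u),u.mean(),v.mean(),world(c,[[u.mean(),v.mean()]],plane=111).round(1),manip.read_state()["eef_pos"].round(1))
cv2.imwrite("pics/w5c.png",cv2.resize(c["pixels"][225:305,360:600,::-1],None,fx=3.3,fy=3.3,interpolation=cv2.INTER_CUBIC))
for r in(250,260,270):
    d=np.gradient(cv2.GaussianBlur(g,(3,3),0),axis=1)[r];k=[i for i in range(375,600) if abs(d[i])>8 and abs(d[i])==abs(d[i-2:i+3]).max()]
    print(r,[(i,int(d[i]),*world(c,[[i,r]],plane=30)[0,:2].round(1)) for i in k])
for col in(400,410,480,490,500):
    d=np.gradient(g[:,col]);k=[i for i in range(228,300) if abs(d[i])>8 and abs(d[i])==abs(d[i-2:i+3]).max()]
    print(col,[(i,int(d[i]),*world(c,[[col,i]],plane=30)[0,:2].round(1)) for i in k])
```

```text
dot 670 319.5492537313433 325.6223880597015 [[524.6 -88.1 111. ]] [523.3 -88.2  88. ]
250 [(382, 29, np.float64(518.9), np.float64(-51.8)), (444, -30, np.float64(520.9), np.float64(-15.8)), (452, -23, np.float64(521.2), np.float64(-11.1)), (459, 46, np.float64(521.4), np.float64(-7.0)), (537, -24, np.float64(524.1), np.float64(39.8)), (546, -26, np.float64(524.4), np.float64(45.4)), (558, 44, np.float64(524.8), np.float64(52.8))]
260 [(382, 24, np.float64(524.9), np.float64(-51.9)), (444, -30, np.float64(527.0), np.float64(-15.6)), (451, -23, np.float64(527.2), np.float64(-11.5)), (458, 46, np.float64(527.4), np.float64(-7.4)), (537, -27, np.float64(530.2), np.float64(40.3)), (544, -23, np.float64(530.5), np.float64(44.7)), (557, 43, np.float64(531.0), np.float64(52.8))]
270 [(379, 27, np.float64(530.9), np.float64(-53.7)), (444, -29, np.float64(533.1), np.float64(-15.5)), (450, -23, np.float64(533.3), np.float64(-11.9)), (457, 44, np.float64(533.6), np.float64(-7.8)), (536, -27, np.float64(536.5), np.float64(40.2)), (543, -24, np.float64(536.7), np.float64(44.6)), (555, 43, np.float
[... 325 characters left out ...]
(-35.6)), (240, -9, np.float64(513.8), np.float64(-35.6)), (245, 61, np.float64(516.8), np.float64(-35.6)), (283, -61, np.float64(540.0), np.float64(-35.6))]
480 [(228, -23, np.float64(508.9), np.float64(4.9)), (238, 8, np.float64(514.9), np.float64(5.2)), (245, 59, np.float64(519.1), np.float64(5.3)), (283, -61, np.float64(542.6), np.float64(6.4))]
490 [(228, -22, np.float64(509.3), np.float64(10.8)), (238, 8, np.float64(515.2), np.float64(11.1)), (245, 62, np.float64(519.4), np.float64(11.3)), (283, -56, np.float64(542.9), np.float64(12.5))]
500 [(231, -23, np.float64(511.3), np.float64(16.8)), (245, 57, np.float64(519.7), np.float64(17.2)), (283, -54, np.float64(543.3), np.float64(18.6))]
```

View pics/w5c.png

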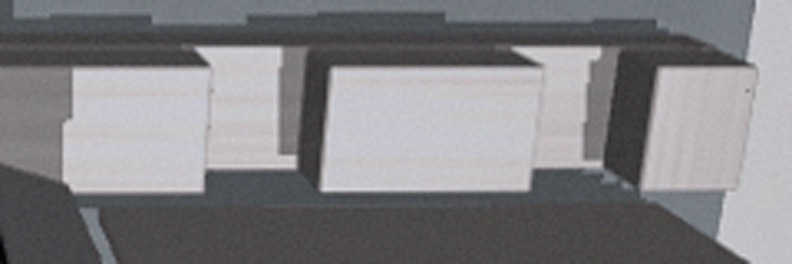

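```bash
python3 -m handwheel '[[[0,10,1.1],0],[[0,25,0],0],[[0,30,0],0],[[0,30,0],0],[[0,24,0],0],[[0,11.6,0],0],[[0,0,0],0],[[8,0,0],0],[[6,0,0],0],[[0,0,0],0]]'
python3 - <<'E'
from h import *
c=manip.camera("wrist");save(c,"w6");delta([531.55,42.2,55],-0.055+np.pi/2)
g=cv2.cvtColor(c["pixels"],cv2.COLOR_RGB2GRAY).astype(float)
s=np.zeros(g.shape,bool);s[308:344,302:340]=1;v,u=np.nonzero(s&(g>110));print("dot",world(c,[[u.mean(),v.mean()]],plane=97).round(1))
E
```

```text
clock: 17.6
eef_pos: [531.2, 41.7, 73.2]
eef_rot: [-3.057, 1.569, -3.112]
wrist_force: [-0.8, 1.3, -2.3]
finger_gap: 30.0
shift [18.6  0.4  0.1] spin -0.001 q6 -1.51 pos [531.4  41.8  73.6] jawang 1.515 gap 30.0 t 17.65 F [-0.4 -0.4 -1. ]
dot [[532.3  41.8  97. ]]
```

View pics/w6.png

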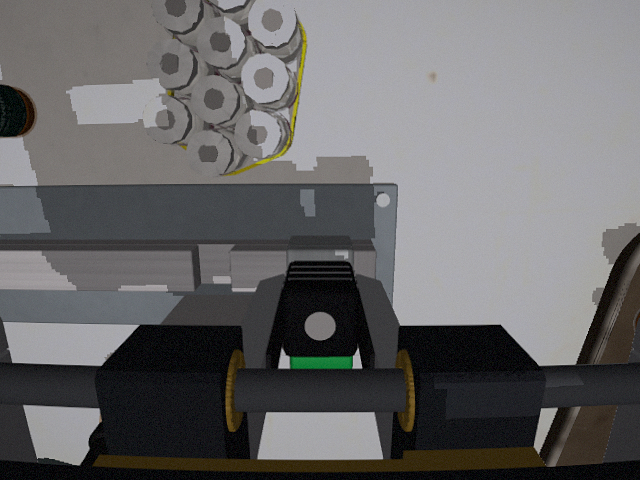

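The slide hangs over the notch with the green clip directly behind it (320,362). I'll lower it slowly in stages and watch the force.

```bash
python3 -m handwheel '[[[3,0,0],0],[[2,0,0],0],[[1,0,0],0],[[1,0,0],0],[[1,0,0],0],[[0.5,0,0],0],[[0,0,0],0],[[0,0,0],0],[[0,0,0],0],[[0,0,0],0]]'
python3 -c "
from h import *
delta([531.55,42.2,55],-0.055+np.pi/2)"
```

```text
clock: 18.9
eef_pos: [531.6, 42.2, 65.5]
eef_rot: [-0.288, 1.571, -0.343]
wrist_force: [-0.0, 0.2, -1.9]
finger_gap: 29.7
shift [10.5  0.  -0. ] spin -0.0 q6 -1.51 pos [531.6  42.2  65.5] jawang 1.516 gap 29.7 t 18.9 F [-0.   0.2 -1.9]
```

The tongue is past the bar's top with no contact force. Continuing down.

```bash
python3 -m handwheel '[[[1.5,0,0],0],[[1.5,0,0],0],[[1.5,0,0],0],[[1.5,0,0],0],[[1.5,0,0],0],[[1,0,0],0],[[1,0,0],0],[[0.5,0,0],0],[[0,0,0],0],[[0,0,0],0]]'
python3 -c "
from h import *
delta([531.55,42.2,55],-0.055+np.pi/2);print(manip.read_state()['moment'])"
```

```text
clock: 20.15
eef_pos: [531.6, 42.2, 55.5]
eef_rot: [0.096, 1.571, 0.04]
wrist_force: [0.5, 1.1, -1.0]
finger_gap: 29.9
shift [ 0.5  0.  -0. ] spin -0.0 q6 -1.51 pos [531.6  42.2  55.5] jawang 1.516 gap 29.9 t 20.15 F [ 0.5  1.1 -1. ]
[0.02006421 0.02821216 0.00459642]
```

```bash
python3 -m handwheel '[[[0.5,0,0],0],[[0.2,0,0],0],[[0,0,0],0],[[0,0,0],0],[[0,0,0],0],[[0,0,0],0],[[0,0,0],0],[[0,0,0],0],[[0,0,0],0],[[0,0,0],0]]'
python3 -m handwheel '[[[0,0,0],0],[[0,0,0],0],[[0,0,0],0],[[0,0,0],0],[[0,0,0],0],[[0,0,0],0],[[0,0,0],0],[[0,0,0],0],[[0,0,0],0],[[0,0,0],0]]' 60
python3 -m handwheel '[[[-5,0,0],0],[[-15,0,0],0],[[-25,0,0],0],[[-30,0,0],0],[[-35,0,0],0],[[-30,0,0],0],[[-10,0,0],0],[[0,0,0],0],[[0,0,0],0],[[0,0,0],0]]'
python3 - <<'E'
from h import *
delta([531.55,42.2,55],-0.055+np.pi/2)
c=manip.camera("wrist");save(c,"w7")
u,v,w=allworld(c);k=(w[:,2]>70)&(w[:,2]<90)&(abs(w[:,0]-531)<17)&(abs(w[:,1]-42)<20);print("knobtop",w[k].min(0).round(1),w[k].max(0).round(1),np.median(w[k],0).round(1))
g=c["pixels"]
c=manip.camera("scene");cv2.imwrite("pics/s7c.png",cv2.resize(c["pixels"][190:340,220:400,::-1],None,fx=4,fy=4,interpolation=cv2.INTER_CUBIC))
E
```

```text
clock: 21.4
eef_pos: [531.6, 42.2, 54.9]
eef_rot: [0.043, 1.571, -0.012]
wrist_force: [-1.9, 0.0, 5.2]
finger_gap: 29.6
clock: 22.65
eef_pos: [531.6, 42.2, 54.8]
eef_rot: [-2.786, 1.571, -2.841]
wrist_force: [0.0, 0.1, -1.2]
finger_gap: 71.8
clock: 23.9
eef_pos: [531.3, 42.2, 203.8]
eef_rot: [-3.077, 1.569, -3.132]
wrist_force: [0.4, 0.1, 0.4]
finger_gap: 72.3
shift [1.488e+02 1.000e-01 5.000e-01] spin -0.0 q6 -1.51 pos [531.3  42.2 203.8] jawang 1.516 gap 72.3 t 23.9 F [0.4 0.1 0.4]
knobtop [517.   26.8  70. ] [548.   57.4  80.4] [531.4  42.   77.6]
```

View pics/w7.png

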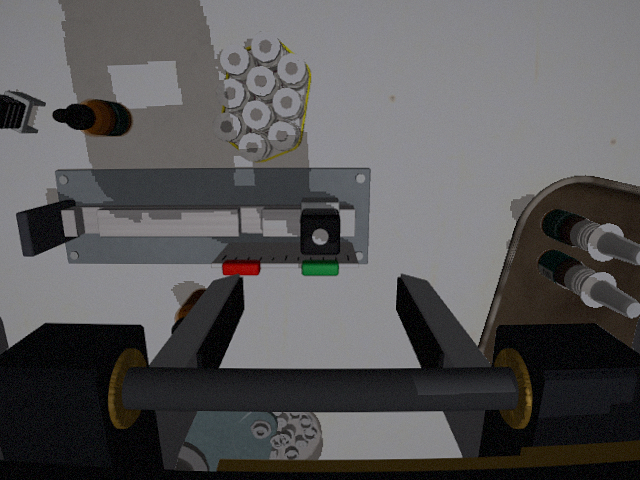

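View pics/s7c.png

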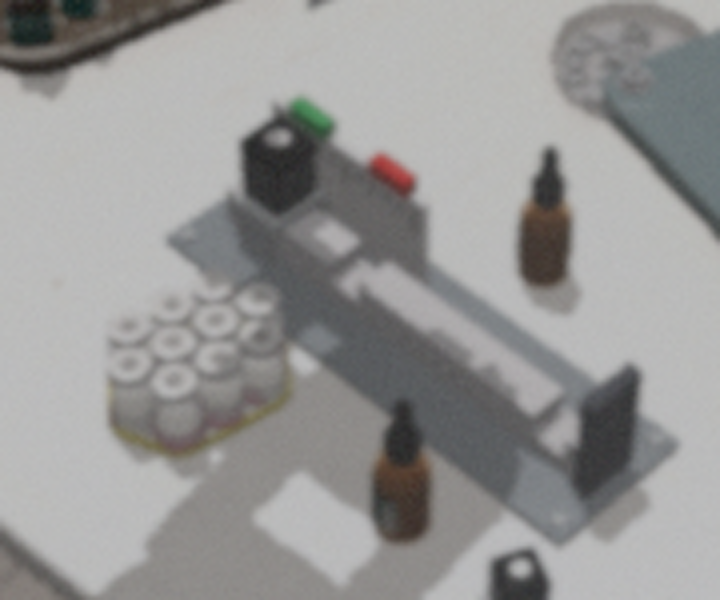

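The slide sits square in the notch in front of the green clip: dot at (320,236) in the wrist view, clip at (320,268). Its knob top measures 77.6 mm, against 78 mm when home. The bottles and vials stand where they were, and the gripper is clear.

```bash
python3 -c "
from cell import manip
print(manip.sign_off())"
```

```text
the job is handed in; nothing more can be done
None
```

The larger slide is in the rail notch in front of the green marker, fully home, and I've handed the job in. The clock read about 24 s at the last move, against the 48 s limit.

I lifted it out of the parking notch with the jaws across the rail and set it upright on the bare middle of the bar. There I let go, turned the gripper 90°, took the knob by its other two sides and lowered it into the notch.

**Last checks**
- **Seating:** the knob top measured 77.6 mm, where 78 mm is fully home. The tool stopped at the same height as at the parking-notch grip, with about 5 N of contact force before I let go.
- **Position:** the last wrist and scene pictures show the slide square on the rail, directly in front of the green clip.
- **Forces and other items:** the force readings at the end of each move never passed about 5 N. The bottles and vials in those pictures stand where they were. The amber bottle was out of view in them; it last showed, still standing, earlier in the job.

**One disagreement:** the wrist camera put the knob about 1.3 mm in x from where the grip said it was, at the middle of the rail. I therefore worked out the last move from the knob and notch in the same pictures, and the tongue went in without touching.

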